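Take the padlock off its hook for the tool case

TASK

The blue tool case is about to be locked. Lift the rectangular padlock up and off its hook on the plywood padlock board and stand it upright on the lid of the case, letting go of it there. Leave the round padlock hanging where it is.

Things in the scene. Friction and masses are not known exactly. Their poses are not given: they have to be found in the camera images.
- padlock: rectangular steel padlock, 0.2-0.4 kg, hanging by its shackle, x towards the board. Body 26 (x) x 44 (y) x 42 (z) mm; origin: centre of its flat underside, z up. Above it two flat-sided shoulders (26 x 9 mm, outsides at y = +-22) rise to z = 76, then the U shackle of 8 mm bar, inside top z = 92, outside 100; opening 26 wide. Grip across the shoulders from above, a finger each side of the hook.
- round_padlock: the other padlock, to be left hanging: a steel disc of 64 mm diameter, 24 mm thick (along x), with a short shackle, on the hook next to the rectangular one, 110 mm from it. Origin at the lowest point of the disc, z up; top of the shackle at z = 93 mm.
- rack: fixed padlock board, 300 mm wide (y), 15 thick, top at z = 185; origin on the table under its middle, z up. Three 7 mm J-hooks (one empty) point to -x at y = -110, 0, 110: seat at x = -60, bar top z = 163.5; upturned tip ends at x = -80, top z = 178. To come off, the rectangular padlock must rise 14 to 40 mm (27 is best; above, its body hits the hook from below), then move along the board's -x.
- case: blue tool case lying flat and shut, fixed on the table; 39 mm high, origin at the centre of its underside, z up. The flat empty lid, top at z = 39 mm, reaches from x = -91 to 108 and y = -140 to 140 mm; a handle sticks out at the side beyond x = -91 mm.

How it is judged:
By the outcome, as a careful person would: the job done as asked, in the order asked, and still so for the second after the job is handed in, with the robot touching nothing.
It also fails if it takes over 38 s, if anything falls off the work surface, if the arm or the gripper's body presses on something with over 40 N, if the wrist force passes 120 N, or if a joint passes its speed limit or range.

ROBOT

A 6-joint arm with a two-finger parallel gripper is mounted at the origin on a cart in front of the work surface, level with it; the furniture and walls round the work are solid. World frame = base frame: x ahead of the robot, y to its left, z up, the work surface at z = 0. Lengths are in m, angles in rad, forces in N, time in s.
With the tool pointing down it reaches from about 0.35 to 0.775 m from the base axis. Payload 5.5 kg.
Tool frame: the origin (TCP) lies on the centre line of the jaws, within the pads' length; the fingertips stand 11 mm ahead of it and the grasp point (between the pads) lies 8 mm behind it (env.tip_extent is the distance from the TCP to the fingertips, in m); z points along the fingers, y is the line along which they close (so a half turn about z gives the same grasp; the last joint's range is limited). The gripper opens to 85 mm and grips with 20 to 120 N. Pads are 22 mm wide; open, the fingers measure 114 mm over their backs; the gripper's body (76 mm by 85 mm) begins 54 mm behind the grasp point. The pads swing forward as they close: fully open they stand 13 mm farther back than shut.
Start: joints at [1.172, 0.313, 0.046, 1.304, 0, 1.431], TCP at [0.147, 0.556, 0.242] pointing down, gripper open.
Joint ranges: [-2.76, 2.76], [-0.86, 1.69], [-1.03, 1.26], [-2.2, 2.34], [-1.47, 1.5], [-3.14, 3.14]. Speed limits (rad/s): [2.57, 2.57, 3.14, 3.14, 3.14, 3.14].

INTERFACE

Orientations are given as a unit quaternion [w, x, y, z].
In Python, from workcell import env gives the robot as it stands.
- The arm moves only by the shell command python3 -m jog 'ROWS' [FORCE]. ROWS is JSON, a list of rows, each a list of 5 numbers: the gripper's target within -1 to 1 (shut at 1, half-way at 0, fully open at -1), then the shift along the tool's x, y, z in m, then the turn about the tool's z in degrees. In form: [[fingers, tx, ty, tz, turn], ...]. A call has 1 to 5 rows; each row shifts and turns the commanded pose from where the row before left it, along the tool's axes as they then stand; what a row does not reach is not made up. A row lasts 1/12 s, in which the tool goes at most 41.7 mm and 7.16 degrees, less where a joint would pass 70% of its speed; a pose out of reach is approached as far as the arm can. A call is refused whole if a number of a shift passes 0.0417 or a number of a turn 7.16, either way. A call with a gripper value outside its range is refused whole. The fingers move at their own pace and stop on an object; FORCE is the grip in N (left out, the last holds). Time passes only in rows, so rows that do not move let the fingers close. It gives the time, the measured TCP pose, the force, the opening and the grip force at its end, in the units of the state.
- env.get_state(): the state, without advancing time (a new reading comes with each control period).
- env.read_camera(name): name is "scene" or "side" or "wrist"; returns a dict with "img" (400x640x3 uint8, red, green, blue), "fov_y" (degrees; the focal length in pixels is half the picture's height over the tangent of half this angle, whatever the lens; pixels are square), "cx", "cy" (the principal point, pixels), "T" (4x4, takes a point from camera to world coordinates). Camera axes: x right, y up, looking along -z (the intrinsics and any distortion apply to the point x, -y, -z); pixel columns grow to the right and rows downward; lengths in m; the calibration is good to about 2 mm. A picture is of the moment at which its call begins. There is no depth.
- env.hand_in(): hands the job in; it is judged then, once.
The state is a dict: "clock": time; "joint_pos": joint angles; "qvel": joint speeds; "tau": joint torques, N m; "tcp_pos": TCP position; "orientation": TCP orientation; "wrist_force": force on the tool from outside, world axes, zero at the start; "ft_torque": the same for the moment, N m; "finger_gap": finger opening in m; "grip_force": force on a finger pad.
Only numpy, scipy, OpenCV 4.12 (cv2) and the standard library are available. Lean on these libraries where they do the work, as an engineer would, in place of code of your own. Each camera call takes 0.05 s, during which the arm holds its last target. There are 200 camera calls.

## Working session

There is one attempt and no reset: what is moved stays moved. The work goes in short steps, Python scripts to look and compute and a shell command to move; the robot and the scene stay as the last step left them, time stands still between calls to the robot, and variables do not carry over. Pictures are saved under pics/ and viewed, at most 10 in all, crops included, and the job is handed in when it is done.

```bash
mkdir -p pics; ls
python3 - <<'E'
from workcell import env
import cv2,pickle
D={}
for n in ("scene","side","wrist"):
    c=env.read_camera(n); D[n]=c
    cv2.imwrite(f"pics/{n}0.png",c["img"][:,:,::-1])
    print(n,{k:(v if k!="T" else v.round(4).tolist()) for k,v in c.items() if k!="img"})
pickle.dump(D,open("c0.pkl","wb"))
print(env.get_state())
E
```

```text
pics
scene {'fov_y': 54.96474540997038, 'cx': 321.8694083185451, 'cy': 202.23525084813483, 'T': [[0.9972, 0.063, -0.0392, 0.4922], [-0.0739, 0.8909, -0.4481, -0.4644], [0.0067, 0.4498, 0.8931, 0.8689], [0.0, 0.0, 0.0, 1.0]]}
side {'fov_y': 47.547926878142576, 'cx': 318.4090681111926, 'cy': 200.1600137841755, 'T': [[-0.9967, -0.0531, 0.0611, 0.5971], [0.0808, -0.6152, 0.7842, 0.9043], [-0.0041, 0.7865, 0.6175, 0.8029], [0.0, 0.0, 0.0, 1.0]]}
wrist {'fov_y': 64.39988813634622, 'cx': 321.3846148059424, 'cy': 200.68977106672784, 'T': [[0.2556, -0.9156, -0.3104, 0.0663], [0.9668, 0.2412, 0.0846, 0.5777], [-0.0026, -0.3217, 0.9468, 0.3733], [0.0, 0.0, 0.0, 1.0]]}
{'clock': 0.15, 'joint_pos': array([ 1.17237997e+00,  3.13879055e-01,  4.52538106e-02,  1.30361642e+00,
       -9.54031334e-06,  1.43121061e+00]), 'qvel': array([ 0.00092744, -0.0032326 ,  0.00461775, -0.00077657,  0.00162311,
       -0.0003701 ]), 'tau': array([ 1.81018517e-03, -4.81065166e+01,  2.98814946e+01,  1.39516892e-02,
       -1.38250884e-04,  6.95160111e-06]), 'tcp_pos': array([0.14703148, 0.5555035 , 0.24159028]), 'orientation': array([-1.87463987e-04,  1.29054337e-01,  9.91637260e-01, -6.97947010e-04]), 'wrist_force': array([-0.23320469, -0.65771294,  0.06278152]), 'ft_torque': array([ 0.00279652, -0.00648492, -0.01787164]), 'grip_force': 0.0, 'finger_gap': 0.08544742986336262}
```

View pics/scene0.png

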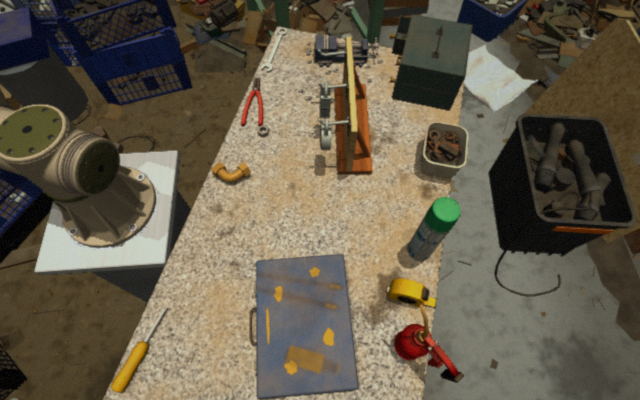

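View pics/side0.png

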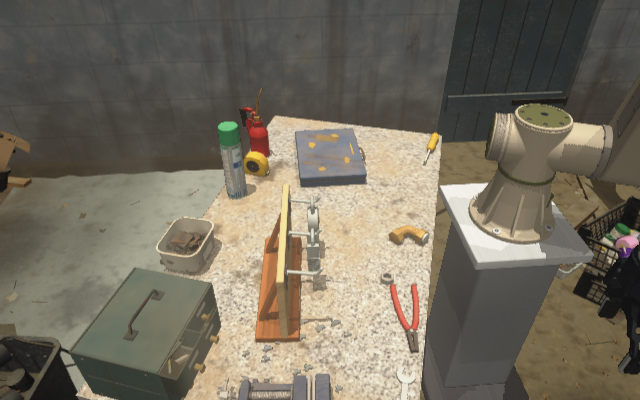

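The scene view shows the board at about (350,90), running along y, with locks at about (325,95) and (325,135). The case is at (305,325). The side view shows the board at (285,260), with locks at about (313,215) and (313,262). I'll enlarge both.

Run:
```python
import cv2,pickle,numpy as np
D=pickle.load(open("c0.pkl","rb"))
a=D["scene"]["img"][25:185,300:400,::-1]; b=D["side"]["img"][180:340,245:345,::-1]
f=lambda i:cv2.resize(i,(375,600),interpolation=cv2.INTER_CUBIC)
o=np.hstack([f(a),f(b)])
for k in range(0,160,20): cv2.putText(o,str(25+k),(0,int(k*3.75)+5),0,.4,(255,0,255),1);cv2.putText(o,str(180+k),(375,int(k*3.75)+5),0,.4,(255,0,255),1)
for k in range(0,100,20): cv2.putText(o,str(300+k),(int(k*3.75),595),0,.4,(255,0,255),1);cv2.putText(o,str(245+k),(375+int(k*3.75),595),0,.4,(255,0,255),1)
cv2.imwrite("pics/crop1.png",o)
```

```text
(no output)
```

View pics/crop1.png

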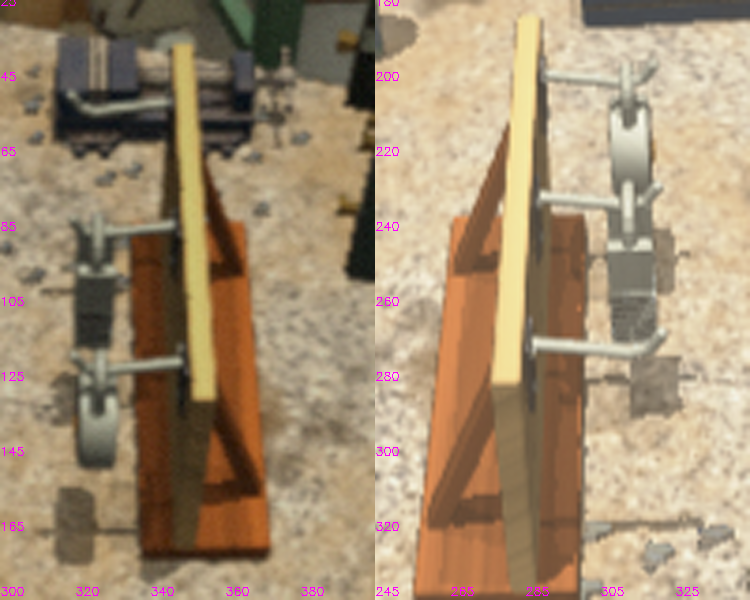

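View pics/wrist0.png

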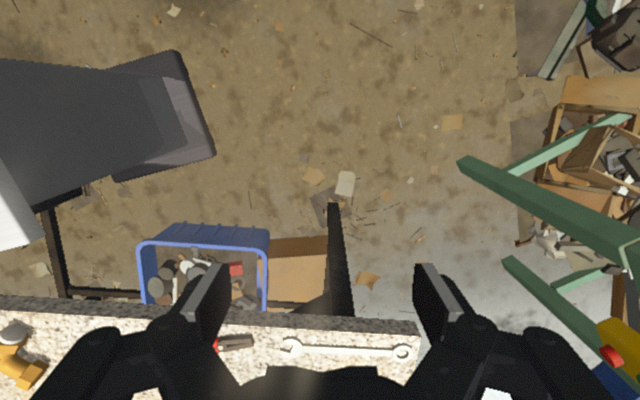

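The rectangular lock hangs on the middle hook, with its shackle top at scene (326,82) and side (312.5,229). The round lock is at the board's −y side and the empty hook at +y. The board's top corners and the case lid's corners can also be read off, so I'll compute positions.

```bash
cat > h.py <<'E'
import numpy as np
def ray(c,u,v):
    f=200/np.tan(np.radians(c["fov_y"]/2)); d=np.array([(u-c["cx"])/f,-(v-c["cy"])/f,-1])
    return c["T"][:3,3],c["T"][:3,:3]@d
def atz(c,u,v,z):
    o,d=ray(c,u,v); return o+d*(z-o[2])/d[2]
def tri(c1,p1,c2,p2):
    o,d=ray(c1,*p1);q,e=ray(c2,*p2)
    s=np.linalg.lstsq(np.c_[d,-e],q-o,rcond=None)[0]; a=o+s[0]*d;b=q+s[1]*e
    return (a+b)/2,np.linalg.norm(a-b)
def pix(c,p):
    q=c["T"][:3,:3].T@(np.asarray(p)-c["T"][:3,3]); f=200/np.tan(np.radians(c["fov_y"]/2))
    return np.array([c["cx"]-f*q[0]/q[2],c["cy"]+f*q[1]/q[2]])
E
python3 - <<'E'
import pickle; from h import *
np.set_printoptions(precision=4,suppress=True)
D=pickle.load(open("c0.pkl","rb"));S,V=D["scene"],D["side"]
print("board scene: farF,nearF,farB,nearB")
for p in [(345.9,36.5),(350.7,131.7),(350.7,36.5),(357.3,131.7)]: print(atz(S,*p,.185))
print("board side: -yF,+yF,-yB,+yB")
for p in [(289.8,184),(283.4,281.9),(283.1,184),(276.5,281.9)]: print(atz(V,*p,.185))
print("lid")
for p in [(256,262),(345,255),(357,388),(258,396)]: print(atz(S,*p,.039))
print("shackle",tri(S,(325.9,82.3),V,(312.5,228.8)))
print("tip mid",tri(S,(320.5,84),V,(320.5,229.5)), "tip empty",tri(S,(318.5,49.8),V,(321.5,268)))
E
```

```text
board scene: farF,nearF,farB,nearB
[0.6181 0.3454 0.185 ]
[0.5982 0.0472 0.185 ]
[0.6303 0.3446 0.185 ]
[0.6127 0.0462 0.185 ]
board side: -yF,+yF,-yB,+yB
[0.597  0.0538 0.185 ]
[0.6178 0.3509 0.185 ]
[0.6124 0.0524 0.185 ]
[0.6301 0.3499 0.185 ]
lid
[ 0.3705 -0.187   0.039 ]
[ 0.5709 -0.185   0.039 ]
[ 0.5669 -0.4563  0.039 ]
[ 0.3751 -0.456   0.039 ]
shackle (array([0.5555, 0.203 , 0.1762]), np.float64(0.0009081299884515729))
tip mid (array([0.5407, 0.2023, 0.1724]), np.float64(0.004568815009249223)) tip empty (array([0.546 , 0.3137, 0.1753]), np.float64(3.821630399992548e-05))
```

```bash
python3 -m jog '[[-1,0,0,0,-5.5],[-1,0,0,0,-5.6],[-1,-0.03,-0.02,0,0],[-1,-0.03,-0.02,0,0]]'; python3 -m jog '[[-1,-0.03,-0.025,0,0],[-1,-0.03,-0.025,0,0],[-1,-0.03,-0.025,0,0],[-1,-0.03,-0.025,0,0],[-1,0,0,0,0]]'
python3 -c "
from workcell import env
s=env.get_state();print(s['orientation'],s['joint_pos'])"
```

```text
clock: 0.48
tcp_pos: [0.2037, 0.5122, 0.2417]
orientation: [-0.0, 0.03, 1.0, -0.0]
wrist_force: [1.1, -0.5, -0.4]
finger_gap: 0.0852
grip_force: 0.0
clock: 0.9
tcp_pos: [0.3219, 0.4005, 0.2421]
orientation: [0.001, 0.036, 0.999, -0.001]
wrist_force: [-0.7, 1.1, -0.1]
finger_gap: 0.0851
grip_force: 0.0
[ 8.10043578e-04  3.60357467e-02  9.99349759e-01 -9.09695805e-04] [ 0.73887748  0.19489947 -0.11056079  1.26545151 -0.00243342  0.81096478]
```

```bash
python3 -m jog '[[-1,-0.03,-0.022,0,0],[-1,-0.03,-0.022,0,0],[-1,-0.03,-0.022,0,0],[-1,-0.03,-0.022,0,0],[-1,-0.03,-0.022,0,0]]' >/dev/null; python3 -m jog '[[-1,-0.03,-0.022,0,0],[-1,-0.03,-0.022,0,0],[-1,-0.03,-0.022,0,0],[-1,-0.006,-0.005,0,0],[-1,0,0,0,0]]';  python3 -m jog '[[-1,0,0,0,0],[-1,0,0,0,0]]'
python3 - <<'E'
from workcell import env
import cv2,pickle
from h import *
D={n:env.read_camera(n) for n in("wrist","scene","side")}
pickle.dump(D,open("c1.pkl","wb"))
for n in D: cv2.imwrite(f"pics/{n}1.png",D[n]["img"][:,:,::-1])
s=env.get_state();print(s['orientation'],s['tcp_pos'],s["joint_pos"])
b=np.array([.6147,.199]);X=np.array([.998,-.064]);Y=np.array([.064,.998])
W=D["wrist"]
for nm,x,y,z in [("seat",-60,0,163.5),("shtop",-60,0,171.5),("tip",-80,0,178),("shL",-60,22,147.5),("shR",-60,-22,147.5),("topF",-7.5,0,185)]:
    print(nm,pix(W,[*(b+X*x/1e3+Y*y/1e3),z/1e3]).round(1))
E
```

```text
clock: 1.73
tcp_pos: [0.553, 0.2061, 0.2413]
orientation: [-0.0, 0.034, 0.999, -0.0]
wrist_force: [0.1, -0.7, -0.3]
finger_gap: 0.0856
grip_force: 0.0
clock: 1.9
tcp_pos: [0.5501, 0.2089, 0.2421]
orientation: [-0.001, 0.032, 0.999, 0.0]
wrist_force: [-0.3, -0.2, 0.1]
finger_gap: 0.0855
grip_force: 0.0
[1.06807343e-05 3.14642617e-02 9.99504871e-01 1.16745564e-04] [0.55027585 0.20913051 0.24259926] [2.26758486e-01 3.40005077e-01 8.44548335e-02 1.31516580e+00
 2.20294474e-04 2.89697407e-01]
seat [312.6 223.4]
shtop [312.2 227.9]
tip [311.7 203.8]
shL [341.9 215.3]
shR [284.4 215.3]
topF [312.4 304. ]
```

View pics/wrist1.png

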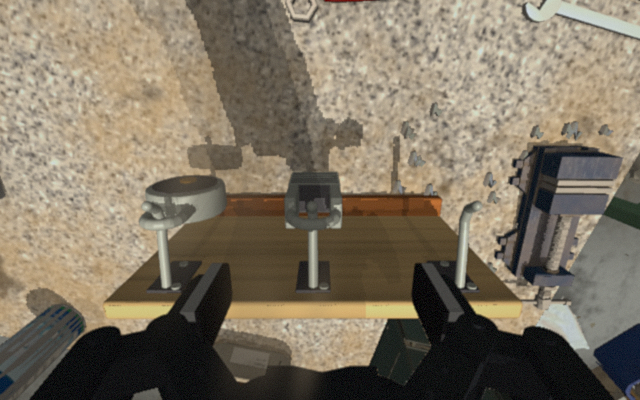

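The wrist view agrees with the prediction: shoulders at columns 285–341 (row about 215), hook tip at (311,205), and the board edge level at row 303. Next I'll centre and descend.

```bash
python3 -m jog '[[-1,-0.005,-0.006,0,0],[-1,0,0,0.025,0],[-1,0,0,0.025,0],[-1,0,0,0.025,0],[-1,0,0,0,0]]' >/dev/null; python3 -m jog '[[-1,0,0,0.02,0],[-1,0,0,0.015,0],[-1,0,0,0.006,0],[-1,0,0,0,0],[-1,0,0,0,0]]'
python3 - <<'E'
from workcell import env
import cv2,pickle
from h import *
D={n:env.read_camera(n) for n in("wrist","scene","side")}
f=lambda i,r,c,w,h:cv2.resize(i[r:r+h,c:c+w,::-1],(400,300),interpolation=cv2.INTER_CUBIC)
o=np.vstack([np.hstack([f(D["wrist"]["img"],100,160,320,240),f(D["scene"]["img"],30,270,120,90)]),np.hstack([f(D["side"]["img"],180,260,120,90),f(D["wrist"]["img"],0,0,640,400)])])
cv2.imwrite("pics/g1.png",o)
E
```

```text
clock: 2.88
tcp_pos: [0.5564, 0.2017, 0.1274]
orientation: [0.0, 0.032, 0.999, 0.0]
wrist_force: [-0.3, -0.2, 0.7]
finger_gap: 0.0854
grip_force: 0.0
```

View pics/g1.png

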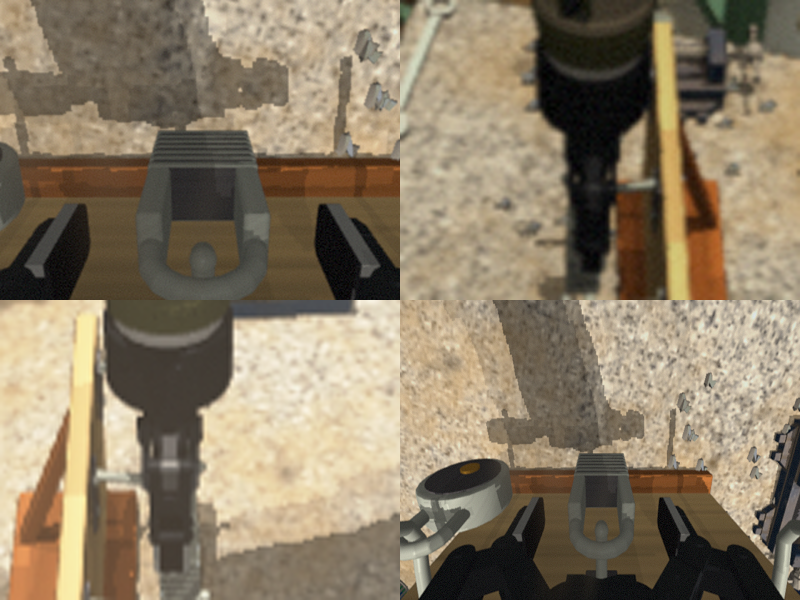

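The lock sits centred between the pads (shackle at about (202,270) in the top-left tile, pads either side), and the body clears the hook. Closing now.

```bash
python3 -m jog '[[0,0,0,0,0],[0.2,0,0,0,0],[0.5,0,0,0,0],[1,0,0,0,0],[1,0,0,0,0]]' 50;  python3 -m jog '[[1,0,0,0,0],[1,0,0,0,0],[1,0,0,0,0],[1,0,0,0,0]]'
```

```text
clock: 3.45
tcp_pos: [0.5564, 0.2018, 0.1268]
orientation: [0.001, 0.032, 0.999, 0.0]
wrist_force: [0.2, 0.7, 2.0]
finger_gap: 0.0434
grip_force: 51.7
clock: 3.78
tcp_pos: [0.5564, 0.2018, 0.1267]
orientation: [0.0, 0.032, 0.999, 0.0]
wrist_force: [1.5, 0.8, 4.2]
finger_gap: 0.0433
grip_force: 51.8
```

```bash
python3 -m jog '[[1,0,0,-0.007,0],[1,0,0,-0.007,0],[1,0,0,-0.007,0],[1,0,0,-0.006,0],[1,0,0,0,0]]';  python3 -m jog '[[1,0,0,0,0],[1,0,0,0,0]]'
python3 - <<'E'
from workcell import env
import cv2
import numpy as np
D={n:env.read_camera(n) for n in("wrist","side")}
f=lambda i,r,c,w,h:cv2.resize(i[r:r+h,c:c+w,::-1],(400,300),interpolation=cv2.INTER_CUBIC)
cv2.imwrite("pics/g2.png",np.hstack([f(D["wrist"]["img"],100,160,320,240),f(D["side"]["img"],180,260,120,90)]))
E
```

```text
clock: 4.2
tcp_pos: [0.5567, 0.2016, 0.1549]
orientation: [0.001, 0.033, 0.999, 0.0]
wrist_force: [0.3, -0.2, -2.6]
finger_gap: 0.0431
grip_force: 51.4
clock: 4.37
tcp_pos: [0.5559, 0.2015, 0.1531]
orientation: [-0.0, 0.033, 0.999, -0.0]
wrist_force: [-0.4, 0.1, -2.9]
finger_gap: 0.0434
grip_force: 51.4
```

View pics/g2.png

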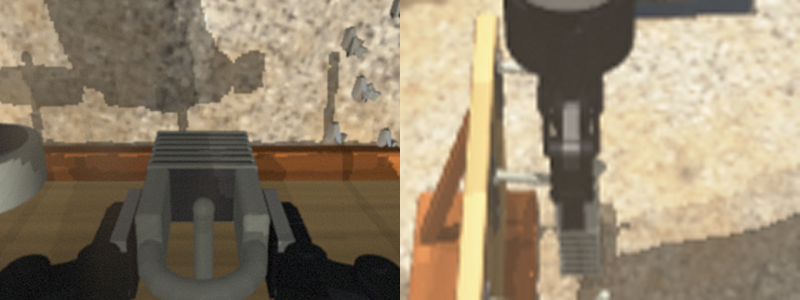

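It has lifted 26.5 mm, and the bar now shows inside the shackle opening near the top of the body, at (203,205) in the left tile. Next it moves out along −x.

```bash
python3 -m jog '[[1,0.006,0,0,0],[1,0.01,0,0,0],[1,0.012,0,0,0],[1,0.014,0,0,0],[1,0.02,0,0,0]]';  python3 -m jog '[[1,0.025,0,0,0],[1,0.02,0,0,0],[1,0.01,0,0,0],[1,0,0,0,0],[1,0,0,0,0]]'
```

```text
clock: 4.88
tcp_pos: [0.4935, 0.2056, 0.1531]
orientation: [0.0, 0.033, 0.999, 0.0]
wrist_force: [-0.5, 0.4, -3.1]
finger_gap: 0.0434
grip_force: 51.4
clock: 5.3
tcp_pos: [0.4392, 0.2094, 0.1537]
orientation: [0.001, 0.032, 0.999, 0.0]
wrist_force: [0.6, 0.4, -3.4]
finger_gap: 0.0436
grip_force: 51.4
```

```bash
python3 -m jog '[[1,0,-0.015,0,0],[1,0,-0.03,0,0],[1,-0.005,-0.035,0,0],[1,-0.005,-0.035,0,0],[1,-0.005,-0.035,0,0]]' >/dev/null;  python3 -m jog '[[1,-0.005,-0.035,0,0],[1,-0.005,-0.035,0,0],[1,-0.005,-0.035,0,0],[1,-0.005,-0.035,0,0],[1,-0.005,-0.035,0,0]]' >/dev/null; python3 -m jog '[[1,-0.005,-0.035,0,0],[1,-0.005,-0.035,0,0],[1,-0.005,-0.035,0,0],[1,-0.005,-0.035,0,0],[1,-0.005,-0.03,0,0]]'; python3 -m jog '[[1,0,-0.02,0,0],[1,0,-0.012,0,0],[1,0,0,0,0],[1,0,0,0,0],[1,0,0,0,0]]'
python3 - <<'E'
from workcell import env
import cv2
import numpy as np
D={n:env.read_camera(n) for n in("wrist","side","scene")}
f=lambda i,r,c,w,h:cv2.resize(i[r:r+h,c:c+w,::-1],(400,300),interpolation=cv2.INTER_CUBIC)
cv2.imwrite("pics/g3.png",np.vstack([np.hstack([f(D["wrist"]["img"],100,160,320,240),f(D["side"]["img"],80,250,160,120)]),np.hstack([f(D["scene"]["img"],220,200,240,180),f(D["wrist"]["img"],0,0,640,400)])]))
E
```

```text
clock: 6.55
tcp_pos: [0.4726, -0.293, 0.1532]
orientation: [0.001, 0.033, 0.999, -0.001]
wrist_force: [0.4, -0.4, -2.7]
finger_gap: 0.0434
grip_force: 52.2
clock: 6.97
tcp_pos: [0.4697, -0.32, 0.153]
orientation: [-0.0, 0.032, 0.999, 0.001]
wrist_force: [-0.1, 0.3, -3.4]
finger_gap: 0.043
grip_force: 52.1
```

View pics/g3.png

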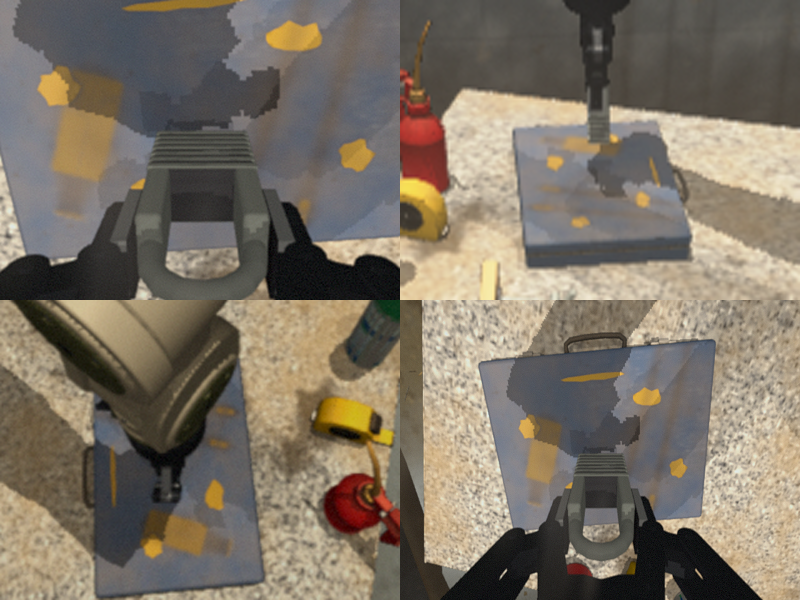

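The lock is upright and held over the middle of the lid, with its underside expected at about z = 0.098. I'll descend 53 mm and then feel for contact.

```bash
python3 -m jog '[[1,0,0,0.015,0],[1,0,0,0.02,0],[1,0,0,0.012,0],[1,0,0,0.006,0],[1,0,0,0,0]]'; python3 -m jog '[[1,0,0,0.002,0],[1,0,0,0,0]]';python3 -m jog '[[1,0,0,0.001,0],[1,0,0,0,0],[1,0,0,0,0]]'; python3 -m jog '[[1,0,0,0.001,0],[1,0,0,0,0],[1,0,0,0,0]]'
```

```text
clock: 7.53
tcp_pos: [0.4692, -0.3194, 0.099]
orientation: [-0.001, 0.032, 0.999, 0.001]
wrist_force: [-0.1, -1.0, -4.2]
finger_gap: 0.0432
grip_force: 52.1
clock: 7.7
tcp_pos: [0.4704, -0.321, 0.099]
orientation: [0.001, 0.032, 0.999, -0.0]
wrist_force: [-0.3, 0.3, -3.8]
finger_gap: 0.043
grip_force: 52.1
clock: 7.95
tcp_pos: [0.4701, -0.3212, 0.0978]
orientation: [0.0, 0.033, 0.999, -0.0]
wrist_force: [-1.0, 0.0, -5.0]
finger_gap: 0.0433
grip_force: 52.1
clock: 8.2
tcp_pos: [0.4698, -0.321, 0.0963]
orientation: [0.0, 0.033, 0.999, 0.0]
wrist_force: [0.5, 1.4, -4.0]
finger_gap: 0.0434
grip_force: 52.1
```

```bash
for i in 1; do python3 -m jog '[[1,0,0,0.001,0],[1,0,0,0,0],[1,0,0,0,0]]'; done; python3 -m jog '[[1,0,0,0.001,0],[1,0,0,0,0],[1,0,0,0,0]]' | grep -E "tcp|wrist"
```

```text
clock: 8.45
tcp_pos: [0.4698, -0.3209, 0.0951]
orientation: [-0.0, 0.033, 0.999, 0.0]
wrist_force: [1.0, -0.9, -1.9]
finger_gap: 0.0434
grip_force: 52.1
tcp_pos: [0.4699, -0.321, 0.0944]
wrist_force: [0.3, -0.5, -1.9]
```

```bash
python3 -m jog '[[1,0,0,0.001,0],[1,0,0,0,0],[1,0,0,0,0]]' | grep -E "tcp|wrist"; python3 -m jog '[[1,0,0,0.0005,0],[1,0,0,0,0],[1,0,0,0,0]]' | grep -E "tcp|wrist"
```

```text
tcp_pos: [0.47, -0.321, 0.0943]
wrist_force: [-2.1, 2.5, 5.1]
tcp_pos: [0.47, -0.3211, 0.0943]
wrist_force: [-3.6, 2.1, 8.1]
```

The lock is seated on the lid: the force has changed sign and z has stopped at 0.0943. Releasing and retreating straight up.

```bash
python3 -m jog '[[0.3,0,0,-0.0005,0],[0,0,0,0,0],[-0.5,0,0,0,0],[-1,0,0,0,0],[-1,0,0,0,0]]'; python3 -m jog '[[-1,0,0,0,0],[-1,0,0,0,0],[-1,0,0,-0.01,0],[-1,0,0,-0.02,0],[-1,0,0,-0.03,0]]'; python3 -m jog '[[-1,0,0,-0.03,0],[-1,0,0,-0.03,0],[-1,0,0,-0.02,0],[-1,0,0,0,0],[-1,0,0,0,0]]'
python3 - <<'E'
from workcell import env
import cv2
import numpy as np
D={n:env.read_camera(n) for n in("wrist","side","scene")}
f=lambda i,r,c,w,h:cv2.resize(i[r:r+h,c:c+w,::-1],(400,300),interpolation=cv2.INTER_CUBIC)
cv2.imwrite("pics/g4.png",np.vstack([np.hstack([f(D["wrist"]["img"],100,160,320,240),f(D["side"]["img"],80,250,160,120)]),np.hstack([f(D["scene"]["img"],220,200,240,180),f(D["side"]["img"],170,230,160,120)])]))
E
```

```text
clock: 9.62
tcp_pos: [0.4701, -0.3211, 0.0932]
orientation: [0.0, 0.033, 0.999, -0.0]
wrist_force: [-0.1, 0.3, -0.1]
finger_gap: 0.0777
grip_force: 0.0
clock: 10.03
tcp_pos: [0.4684, -0.3196, 0.1519]
orientation: [-0.002, 0.033, 0.999, 0.002]
wrist_force: [1.3, 0.1, -0.6]
finger_gap: 0.0853
grip_force: 0.0
clock: 10.45
tcp_pos: [0.4706, -0.3216, 0.2353]
orientation: [0.002, 0.033, 0.999, -0.001]
wrist_force: [-0.8, -0.0, -0.3]
finger_gap: 0.0856
grip_force: 0.0
```

View pics/g4.png

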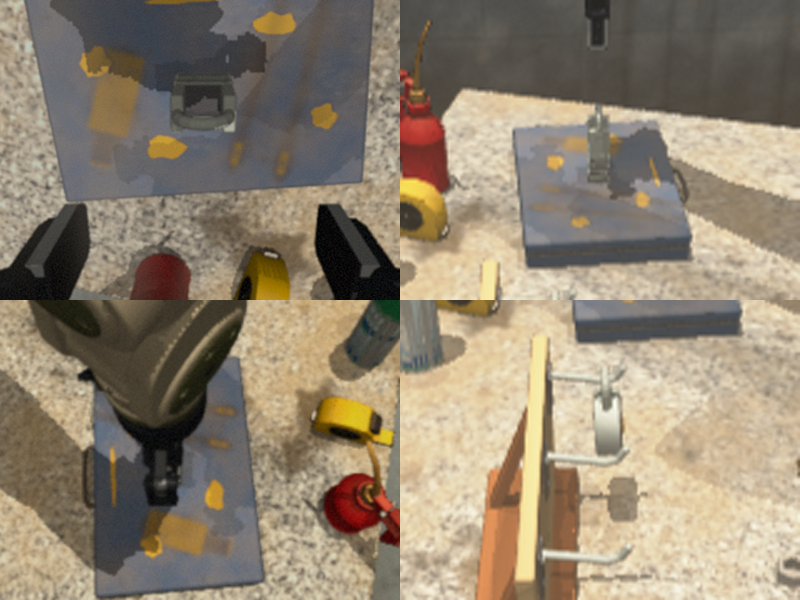

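The padlock stands upright in the middle of the lid (side tile, about (598,145)), the gripper is clear of it, and the round lock still hangs on its hook (about (608,410)).

```bash
python3 -c "
from workcell import env
print(env.hand_in())"
```

```text
the job is handed in; nothing more can be done
None
```

The rectangular padlock is off its hook and standing upright, released, near the middle of the blue case's lid; the round padlock still hangs on its hook, and I handed the job in at about 10.6 s (the hand-in returned no verdict).

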